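Hang the cleaned parts to drain

ROBOT

A 6-joint arm with a two-finger parallel gripper is mounted at the origin on the work surface. World frame = base frame: x ahead of the robot, y to its left, z up, the work surface at z = 0. Lengths are in m, angles in rad, forces in N, time in s.
With the tool pointing down it reaches from about 0.225 to 0.875 m from the base axis. Payload 3.4 kg.
Tool frame: the origin (TCP) lies midway between the tips of the shut fingers; the grasp point (between the pads) lies 19 mm behind it; z points along the fingers, y is the line along which they close (so a half turn about z gives the same grasp; the last joint's range is limited). The gripper opens to 85 mm and grips with 20 to 120 N. Pads are 22 mm wide; open, the fingers measure 114 mm over their backs; the gripper's body (76 mm by 85 mm) begins 54 mm behind the grasp point. The pads swing forward as they close: fully open they stand 13 mm farther back than shut.
Start: joints at [1.186, 0.276, 1.505, -0, 1.361, -0.121], TCP at [0.15, 0.555, 0.231] pointing down, gripper open.
Joint ranges: [-2.89, 2.89], [-0.75, 2.08], [0.22, 2.7], [-1.18, 4.32], [0.11, 2.71], [-2.7, 2.7]. Speed limits (rad/s): [2.57, 2.57, 3.14, 3.14, 3.14, 3.14].

INTERFACE

Orientations are given as a unit quaternion [w, x, y, z].
In Python, from rig import * gives the robot as it stands.
- The arm moves only by the tool apply_moves, never from a script. Its argument "steps" is one flat list of numbers, 4 for each row, row after row: the shift along the world's x, y, z in cm, then the turn about the world's z in degrees. A call has 1 to 8 rows; each row is the pose to reach, as a shift and turn from the pose commanded when the call began; what a row does not reach only later rows make up. A row lasts 1/12 s, in which the tool goes at most 41.7 mm and 7.16 degrees, less where a joint would pass 70% of its speed; a pose out of reach is approached as far as the arm can. A call with a gripper value outside its range is refused whole. "jaw" is the closure in counts, from 0 (fully open) to 255 (shut), set as the call begins (left out, the last holds). The fingers move at their own pace and stop on an object; "newtons" is the grip in N (left out, the last holds). Time passes only in rows, so rows that repeat a pose let the fingers close. It gives the time, the measured TCP pose, the force, the opening and the grip force at its end, in the units of the state.
- get_state(): the state, without advancing time (a new reading comes with each control period).
- get_image(name): name is "side" or "top" or "wrist"; returns the picture (480x640x3 uint8, red, green, blue); there is no depth.
- calibration(name): a dict with "fx", "fy", "cx", "cy" (pixels), "k1" (the pictures are not rectified: a ray, as slopes to the right and down, at radius r is drawn at 1 + k1 r^2 times it, then the intrinsics apply), "xyz" and "rotation" of the camera in the world. Camera axes: x right, y up, looking along -z (the intrinsics and any distortion apply to the point x, -y, -z); pixel columns grow to the right and rows downward; lengths in m; the calibration is good to about 2 mm. A picture is of the moment at which its call begins: read the wrist's pose just before it. calibration takes no time and is no camera call; for the wrist camera it gives the pose at the moment of the call.
- sign_off(): hands the job in; it is judged then, once.
The state is a dict: "clock": time; "qpos": joint angles; "qd": joint speeds; "effort": joint torques, N m; "position": TCP position; "ee_rot": TCP orientation; "contact_force": force on the tool from outside, world axes, zero at the start; "moment": the same for the moment, N m; "width": finger opening in m; "gripper_force": force on a finger pad.
Only numpy, scipy, OpenCV 4.12 (cv2) and the standard library are available. Lean on these libraries where they do the work, as an engineer would, in place of code of your own. Each camera call takes 0.05 s, during which the arm holds its last target. There are 200 camera calls.

TASK

The parts in the ultrasonic cleaner are done. Slide the drip tray along the bench, without lifting it, until it lies centred and square under the drip hook, then lift the wire basket out of the tank by its handle and hang it with the middle of the handle in the hook, both parts still in it. Finally swing the cleaner's lid fully shut, and leave the other things on the bench where they are.

Things in the scene. Friction and masses are not known exactly. Their poses are not given: they have to be found in the camera images.
- cleaner: Benchtop ultrasonic cleaner, a steel box fixed to the bench, 160 mm deep (its x), 200 mm wide (its y), rim 140 mm above the bench. Its open tank is 116 mm (x) by 160 mm (y) inside, centred, with its floor 60 mm above the bench. Origin: centre of its underside on the bench; front panel faces its -x.
- lid (a joint): Angle of the cleaner's flat steel lid: 0 is shut on the rim, 1.57 upright; it starts open, at 1.7 to 2.0, leaning back away from the tank (end stop 2.05). Its hinge is stiff (0.25 N m of friction): the lid stays at any angle and must be pushed all the way down, about 3 N at 90 mm from the hinge.
- lid_hinge (a point): Middle of the lid's hinge line, on the rim's +x edge (cleaner's frame), 141 mm above the bench; the line runs along the cleaner's y. The lid is 6 mm thick, 198 mm wide, 160 mm from hinge line to free edge; shut, it reaches from here to the cleaner's -x. A knob (26 mm across, 22 mm high) is on its outer face, on the midline, 125 mm from the hinge.
- basket: Open steel wire basket, 80 mm (x) by 130 mm (y), walls 45 mm high, about 0.35 kg, standing in the tank with two parts in it. A rigid arched handle stands in its y-z plane: uprights 126 mm apart and a straight top bar 10 mm thick, 108 mm long. Origin: centre of the underside, z up.
- handle_mid (a point): Middle of the axis of the basket handle's top bar, 150 mm above the basket's underside; the bar runs along the basket's y. This point must come to lie in the hook, so pinch the bar from above about 33 mm to one side of it.
- stand: Drip hook fixed to the bench. Origin: on the bench, straight below the hook's seat. A 14 mm post with a flange 64 mm across stands 135 mm along its +x. From the post's top an 8 mm round arm runs to -x, axis 282 mm above the bench, dips to a 24 mm long seat over the origin (axis at 262 mm) and turns up to a tip 28 mm to the -x side, its top at 288 mm.
- hook_seat (a point): Where the axis of the handle's bar lies when it rests in the hook: 271 mm above the bench, above the stand's origin. The bar then lies along the stand's y. It goes in over the tip from the stand's -x side, then down.
- tray: Loose aluminium drip tray, flat on the bench to the left or right of the hook, 150 mm (x) by 200 mm (y), 25 mm high, open on top, walls and floor 3 mm thick, 0.4 kg. Origin: centre of its underside. It slides when its walls are pushed from inside or outside.
- heatsink: Finned aluminium cylinder, 22 mm across, 26 mm tall, loose in the basket. Origin: centre of its underside.
- heater_block: Brass block 20 x 24 x 20 mm, loose in the basket. Origin: centre of its underside.
- bottle: White plastic dispensing bottle, 58 mm across, 135 mm tall, standing upright. Bystander: leave it where it is. Origin: centre of its underside.
- solder_spool: Spool of solder wire, 58 mm across, 46 mm tall, standing on its flange. Bystander: leave it where it is. Origin: centre of its underside.
- multimeter: Black hand multimeter lying flat, 170 x 80 x 34 mm. Bystander: leave it where it is. Origin: centre of its underside.
- screwdriver: Screwdriver lying flat, 170 mm long along its x axis. Bystander: leave it where it is. Origin: centre of its underside.
- caliper: Digital caliper lying flat, 150 mm long along its x axis. Bystander: leave it where it is. Origin: centre of its underside.
- tape: Roll of grey tape lying flat, 90 mm across, 19 mm tall. Bystander: leave it where it is. Origin: centre of its underside.
- parts_bin: Small open grey bin with a divider, 100 x 70 x 35 mm. Bystander: leave it where it is. Origin: centre of its underside.
Things that resemble listed ones, but are neither listed nor needed, are in the scene too. What is shaped like the basket but pink or yellow is not meant. Several things have the shape of the tray; the one meant has the colours described above.

How it is judged:
On the way, in this order (a step that is already met when the one before it is completed fails the run):
1. the drip tray lies centred and square under the hook (horizontal distance between tray and stand below 0.028 m and angle between the y axis of tray and the y axis of stand, either way round below 0.22 rad and angle between tray's own z axis and vertical below 0.05 rad and linear speed of tray below 0.03 m/s), for 0.2 s.
2. the basket is lifted clear of the tank, with its parts (height (world z) of basket above 0.142 m and distance between each of heatsink, heater_block and basket below 0.08 m and z of each of heatsink, heater_block in the frame of basket below 0.04 m), for 0.1 s.
3. the basket hangs by the middle of its handle in the hook, let go (distance between handle_mid and hook_seat below 0.025 m and contact force between basket and stand above 1.5 N and contact force between basket and the fingers below 0.05 N and angle between basket's own z axis and vertical below 0.25 rad), for 0.2 s.
4. the lid is shut (value of joint lid below 0.06 rad), for 0.2 s.
At the end, for the whole second after the job is handed in: The tray lies under the hook (its centre within 28 mm of the point below the seat, within 0.22 rad of square); the basket hangs at rest in the hook, the middle of its handle within 25 mm of the seat, tilted less than 0.25 rad, with both parts in it; the lid is shut (angle below 0.06 rad) (all of step 1 and all of step 3 and distance between each of heatsink, heater_block and basket below 0.08 m and z of each of heatsink, heater_block in the frame of basket below 0.04 m and value of joint lid below 0.06 rad and linear speed of basket below 0.06 m/s and angular speed of basket below 0.8 rad/s); the robot touches nothing.
It fails at once if the drip tray is lifted or tipped (height (world z) of tray above 0.02 m or angle between tray's own z axis and vertical above 0.2 rad).
It fails at once if a bystander is shifted by more than 30 mm (distance of any of bottle, solder_spool, multimeter, screwdriver, caliper, tape, parts_bin from where it was at the start of the episode above 0.03 m).
It also fails if it takes over 72 s, if anything falls off the work surface, if the arm or the gripper's body presses on something with over 40 N, if the wrist force passes 120 N, or if a joint passes its speed limit or range.

## Working session

There is one attempt and no reset: what is moved stays moved. The work goes in short steps, Python scripts to look and compute and a tool call to move; the robot and the scene stay as the last step left them, time stands still between calls to the robot, and variables do not carry over. Pictures are saved under pics/ and viewed, at most 10 in all, crops included, and the job is handed in when it is done.

Besides the shell and the picture viewer there is one more tool, called after "Emit:" as a command line: name --argument value ..., lists and objects as JSON in quotes. apply_moves: Moves the arm, as the interface text tells. Its arguments: {"type":"object","properties":{"steps":{"type":"array","items":{"type":"number"}},"jaw":{"type":"number"},"newtons":{"type":"number"}},"required":["steps"]}

```bash
ls; mkdir -p pics
cat > h.py <<'E'
from rig import *
import numpy as np, cv2
def snap(n,f):
    c=calibration(n); im=get_image(n); cv2.imwrite(f'pics/{f}.png',im[:,:,::-1]); np.save(f'pics/{f}.npy',c,allow_pickle=True); return im,c
def load(f):
    return cv2.imread(f'pics/{f}.png')[:,:,::-1], np.load(f'pics/{f}.npy',allow_pickle=True).item()
def R(c):
    r=np.array(c['rotation'],float)
    if r.shape==(3,3): return r
    from scipy.spatial.transform import Rotation
    return Rotation.from_quat(r[[1,2,3,0]]).as_matrix()
def ray(c,u,v):
    K=np.array([[c['fx'],0,c['cx']],[0,c['fy'],c['cy']],[0,0,1]])
    p=cv2.undistortPoints(np.array([[[u,v]]],float),K,np.array([c['k1'],0,0,0.]))[0,0]
    d=R(c)@np.array([p[0],-p[1],-1]); return np.array(c['xyz'],float),d/np.linalg.norm(d)
def onz(c,u,v,z):
    o,d=ray(c,u,v); return o+d*(z-o[2])/d[2]
def tri(*obs):
    A=np.zeros((3,3));b=np.zeros(3)
    for c,u,v in obs:
        o,d=ray(c,u,v);M=np.eye(3)-np.outer(d,d);A+=M;b+=M@o
    p=np.linalg.solve(A,b); res=[np.linalg.norm((np.eye(3)-np.outer(ray(*q)[1],ray(*q)[1]))@(p-ray(*q)[0])) for q in obs]
    return p,np.round(res,4)
def proj(c,p):
    q=R(c).T@(np.array(p,float)-np.array(c['xyz'],float)); x,y=q[0]/-q[2],-q[1]/-q[2]; s=1+c['k1']*(x*x+y*y)
    return np.array([c['fx']*x*s+c['cx'],c['fy']*y*s+c['cy']])
E
python3 - <<'E'
from h import *
for n in ('top','side','wrist'):
    im,c=snap(n,n+'0'); print(n,c)
E
```

```text
pics
top {'fx': 622.6830396991951, 'fy': 622.6830396991951, 'cx': 315.4907394291125, 'cy': 242.96983605984133, 'k1': -0.03841992639144633, 'xyz': array([ 0.21939923, -0.05142012,  1.75374591]), 'rotation': array([ 0.71453643,  0.05710277, -0.056248  , -0.69499145])}
side {'fx': 581.9751879673677, 'fy': 581.9751879673677, 'cx': 332.83921271667515, 'cy': 247.84847763104318, 'k1': -0.05358017317213007, 'xyz': array([-0.33762156, -1.40348021,  1.13164328]), 'rotation': array([ 0.83794701,  0.47413542, -0.13036104, -0.23674123])}
wrist {'fx': 385.4127569777274, 'fy': 385.4127569777274, 'cx': 327.59881928160644, 'cy': 243.1422314504368, 'k1': -0.008404580009646534, 'xyz': array([0.07479017, 0.5748297 , 0.37274377]), 'rotation': array([ 0.78415617, -0.12267803, -0.09254829,  0.60123541])}
```

View pics/top0.png

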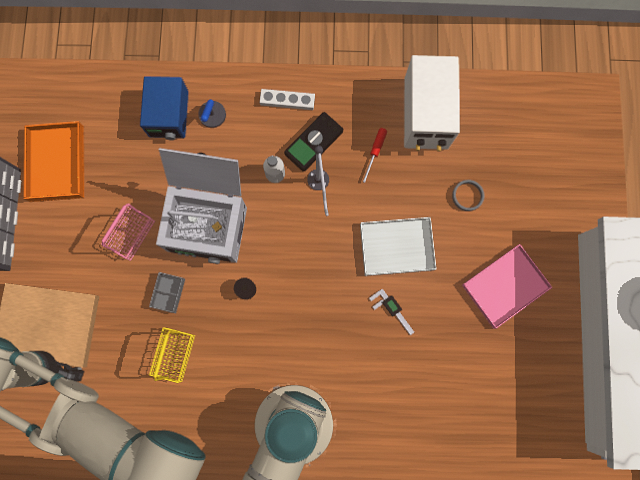

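View pics/side0.png

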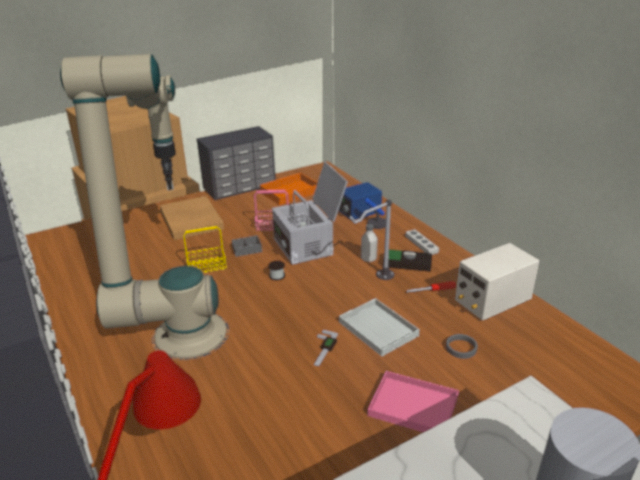

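The top view shows the aluminium tray at (398,246), with look-alikes in orange (53,160) and pink (507,286). The grey-steel one fits the description. The steel basket is in the tank at (203,222), and the pink (126,231) and yellow (172,355) baskets are decoys. The stand's flange is at (318,180) and its hook tip at about (326,213). Next I'll view enlarged crops to confirm.

Run:
```python
from h import *
a,_=load('top0'); cv2.imwrite('pics/tc.png',cv2.resize(a[110:290,140:450,::-1],None,fx=2.58,fy=2.58,interpolation=cv2.INTER_CUBIC))
b,_=load('side0'); cv2.imwrite('pics/sc.png',cv2.resize(b[160:360,250:440,::-1],None,fx=3,fy=3,interpolation=cv2.INTER_CUBIC))
```

```text
(no output)
```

View pics/tc.png

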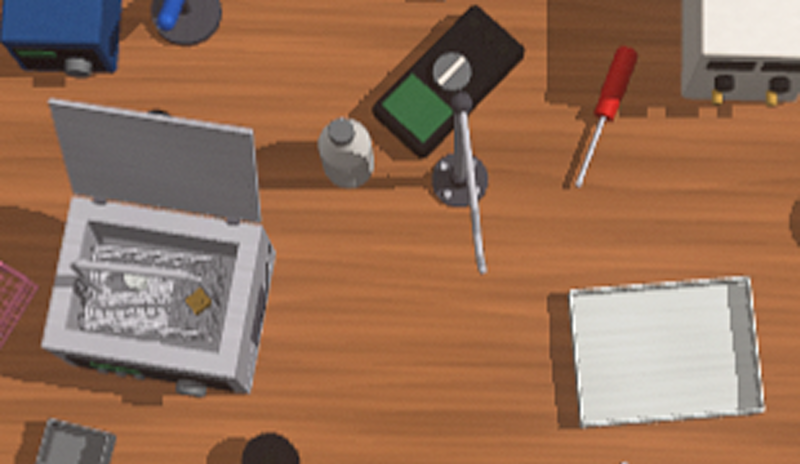

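View pics/sc.png

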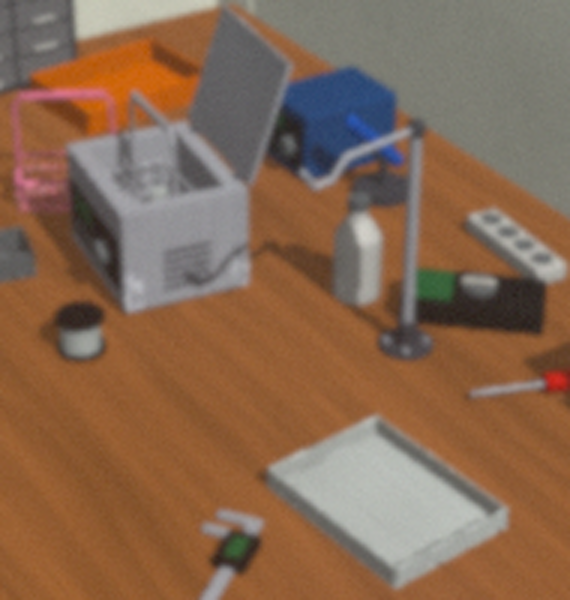

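Run:
```python
from h import *
np.set_printoptions(precision=4,suppress=True)
_,t=load('top0');_,s=load('side0')
T=lambda u,v:(140+u/2.58,110+v/2.58)
S=lambda u,v:(250+u/3,160+v/3)
print('flange',onz(t,*T(460,180),0.006),onz(s,*S(405,343),0.006))
print('posttop',tri((t,*T(461,103)),(s,*S(416,129))))
print('tip',tri((t,*T(483,270)),(s,*S(306,175))))
print('tray top');
C=[onz(t,*T(*q),.025) for q in((570,290),(748,277),(763,410),(583,427))];print(np.array(C),np.mean(C,0))
C2=[onz(s,*S(*q),.025) for q in((268,472),(378,418),(507,512),(397,572))];print(np.array(C2),np.mean(C2,0))
print('bar ends',tri((t,*T(74,268)),(s,*S(133,95))),tri((t,*T(194,276)),(s,*S(168,128))))
print('rim')
for q in((45,347),(236,385),(268,238),(74,198)):print(onz(t,*T(*q),.14))
for q in((70,150),(126,212),(247,187)):print(onz(s,*S(*q),.14))
print('lid corners',tri((t,*T(50,100)),(s,*S(226,8))),tri((t,*T(254,132)),(s,*S(290,68))))
```

```text
flange [ 0.6876 -0.0484  0.006 ] [ 0.6892 -0.0545  0.006 ]
posttop (array([ 0.692 , -0.0487,  0.2793]), array([0.0021, 0.0021]))
tip (array([ 0.5314, -0.0744,  0.2799]), array([0.0037, 0.0037]))
tray top
[[ 0.5616 -0.1723  0.025 ]
 [ 0.5817 -0.3678  0.025 ]
 [ 0.435  -0.3838  0.025 ]
 [ 0.4112 -0.1888  0.025 ]] [ 0.4974 -0.2782  0.025 ]
[[ 0.4133 -0.1969  0.025 ]
 [ 0.5627 -0.1796  0.025 ]
 [ 0.5809 -0.3769  0.025 ]
 [ 0.4361 -0.3922  0.025 ]] [ 0.4982 -0.2864  0.025 ]
bar ends (array([0.539 , 0.327 , 0.2063]), array([0.0051, 0.0051])) (array([0.5279, 0.2085, 0.2153]), array([0.0002, 0.0002]))
rim
[0.4649 0.3696 0.14  ]
[0.4314 0.1727 0.14  ]
[0.5847 0.1473 0.14  ]
[0.6217 0.3502 0.14  ]
[0.4672 0.3525 0.14  ]
[0.4527 0.1776 0.14  ]
[0.603 0.155 0.14 ]
lid corners (array([0.6844, 0.343 , 0.2826]), array([0.003, 0.003])) (array([0.6558, 0.147 , 0.2844]), array([0.0014, 0.0014]))
```

The crops confirm all three. The tray is bare aluminium at top (398,246), the steel basket stands in the tank with its bar at top (169–215,214–217), and the hook tip is at (327,215). Heights from the two views fit the text: bar 0.21, post top 0.279, lid corners 0.283.

Run:
```python
from h import *
from scipy.spatial.transform import Rotation as Ro
np.set_printoptions(precision=4,suppress=True)
_,t=load('top0')
for q in((372,294),(386,290),(392,305),(412,333)):print('cal',onz(t,*q,.01))
print('spool',onz(t,245,288,.046))
s=get_state();print(s); q=np.array(s['ee_rot']);print(Ro.from_quat(q[[1,2,3,0]]).as_matrix())
```

```text
cal [ 0.3612 -0.2076  0.01  ]
cal [ 0.3735 -0.2468  0.01  ]
cal [ 0.332 -0.264  0.01 ]
cal [ 0.2559 -0.3203  0.01  ]
spool [0.3651 0.1446 0.046 ]
{'clock': 0.15, 'qpos': array([ 1.186 ,  0.2765,  1.5058,  0.    ,  1.3607, -0.121 ]), 'qd': array([-0.0015, -0.0009, -0.0053,  0.001 ,  0.001 , -0.001 ]), 'effort': array([  0.0021, -41.7146, -24.6031,   0.    ,   0.0076,  -0.    ]), 'position': array([0.1498, 0.5548, 0.2306]), 'ee_rot': array([-0.0002,  0.1315,  0.9913, -0.0007]), 'contact_force': array([ 0.942 ,  0.7144, -0.2747]), 'moment': array([-0.0106, -0.0398, -0.017 ]), 'gripper_force': 0.0, 'width': 0.08494559120312928}
[[-0.9654  0.2607 -0.0006]
 [ 0.2607  0.9654 -0.0013]
 [ 0.0002 -0.0014 -1.    ]]
```

Emit:
apply_moves --steps '[11.5,-31,0,-50,11.5,-31,0,-50,11.5,-31,0,-50,11.5,-31,0,-50,11.5,-31,0,-50,11.5,-31,0,-50,11.5,-31,0,-50,11.5,-31,0,-50]' --jaw 60

```text
clock: 0.82
position: [0.2648, 0.243, 0.2312]
ee_rot: [0.0, 0.54, 0.842, -0.0]
contact_force: [1.4, -0.3, 0.3]
width: 0.0652
gripper_force: 0.0
```

Emit:
apply_moves --steps '[11.5,-31,0,-18,11.5,-31,0,-18,11.5,-31,0,-18,11.5,-31,0,-18,11.5,-31,0,-18,11.5,-31,0,-18,11.5,-31,0,-18,11.5,-31,0,-18]'

```text
clock: 1.48
position: [0.38, -0.0673, 0.2314]
ee_rot: [0.0, 0.664, 0.748, 0.0]
contact_force: [1.3, 0.7, -0.0]
width: 0.0656
gripper_force: 0.0
```

Emit:
apply_moves --steps '[11.5,-31,0,0,11.5,-31,0,0,11.5,-31,0,0,11.5,-31,0,0,11.5,-31,0,0,11.5,-31,0,0,11.5,-31,0,0,11.5,-31,0,0]'

```text
clock: 2.15
position: [0.4952, -0.3772, 0.2307]
ee_rot: [-0.0, 0.664, 0.748, 0.0]
contact_force: [-0.1, 0.3, 0.6]
width: 0.0653
gripper_force: 0.0
```

Emit:
apply_moves --steps '[1.8,-5.8,0,0,1.8,-5.8,-4,0,1.8,-5.8,-8,0,1.8,-5.8,-12,0,1.8,-5.8,-16,0,1.8,-5.8,-20,0,1.8,-5.8,-22,0,1.8,-5.8,-22.6,0]'

```text
clock: 2.82
position: [0.5101, -0.4301, -0.0001]
ee_rot: [-0.005, 0.663, 0.748, 0.0]
contact_force: [-0.2, 0.3, -0.3]
width: 0.0654
gripper_force: 0.0
```

Run:
```python
from h import *
print(get_state()['contact_force'])
a,_=snap('top','t1'); b,_=snap('side','s1')
A=cv2.resize(a[180:330,320:470],(600,600)); 
cv2.imwrite('pics/t1c.png',A[:,:,::-1])
```

```text
[-0.20079175  0.32900238 -0.28091826]
```

View pics/t1c.png

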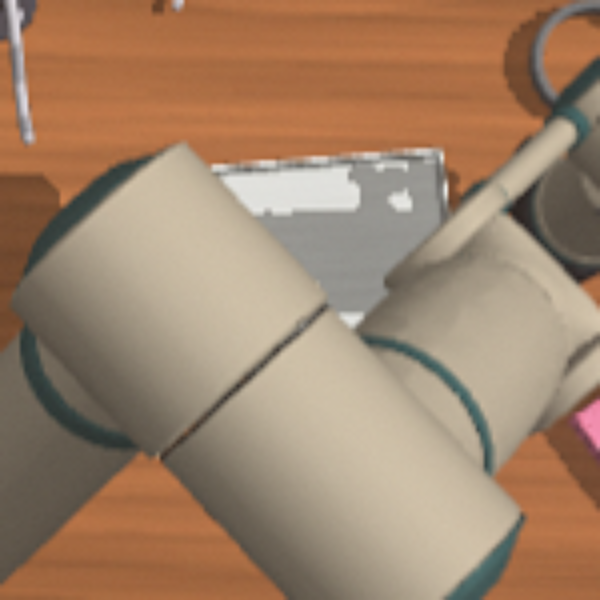

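Emit:
apply_moves --steps '[0,1.5,0.4,0,0,3,0.4,0,0.2,4.5,0.4,0,0.4,6,0.4,0,0.6,7.5,0.4,0.5,0.8,9,0.4,1,1,10.5,0.4,1.5,1,10.5,0.4,1.5]'

```text
clock: 3.58
position: [0.5227, -0.3231, 0.0094]
ee_rot: [-0.002, 0.653, 0.758, 0.001]
contact_force: [-0.6, 0.3, 0.3]
width: 0.065
gripper_force: 0.0
```

Emit:
apply_moves --steps '[0.2,1.5,0,0,0.3,3,0,0,0.4,4.5,0,0,0.5,6,0,0,0.6,7,0,1,0.6,8,0,1,0.6,8,0,1,0.6,8,0,1]'

```text
clock: 4.25
position: [0.5281, -0.246, 0.0088]
ee_rot: [-0.001, 0.647, 0.763, 0.0]
contact_force: [-0.6, -0.3, -0.7]
width: 0.0654
gripper_force: 0.0
```

Run:
```python
from h import *
print(get_state()['position'])
a,_=snap('top','t2'); b,_=snap('side','s2')
A=np.hstack([cv2.resize(a[170:310,240:440],None,fx=2,fy=2,interpolation=2),cv2.resize(b[200:370,310:500],(313,280),interpolation=2)])
cv2.imwrite('pics/t2c.png',A[:,:,::-1]);print(A.shape)
```

```text
[ 0.52814168 -0.24597864  0.00879977]
(280, 713, 3)
```

View pics/t2c.png

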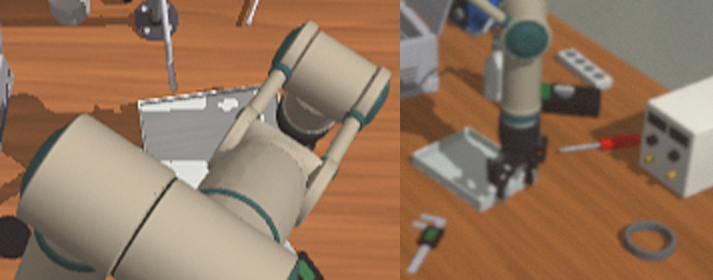

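Run:
```python
from h import *
np.set_printoptions(precision=4,suppress=True)
_,t=load('top0');_,s=load('side0')
print(onz(t,308.5,222,.025), onz(t,240+270/2,170+87/2,.025))
for q in((413,157),(466,130),(486,208)):print(onz(s,310+(q[0]-400)/1.647,200+q[1]/1.647,.025))
```

```text
[ 0.5587 -0.024   0.025 ] [ 0.5885 -0.2118  0.025 ]
[ 0.4152 -0.0621  0.025 ]
[ 0.5552 -0.0376  0.025 ]
[ 0.4487 -0.2703  0.025 ]
```

Emit:
apply_moves --steps '[0,-3,0,0,0,-4,2,0,0,-4,6,0,0,-4,10,0,0,-4,14,0,0,-4,16,0,0,-4,16,0,0,-4,16,0]'

```text
clock: 5.02
position: [0.5293, -0.2886, 0.1706]
ee_rot: [0.001, 0.647, 0.762, 0.0]
contact_force: [-0.6, -0.0, -0.2]
width: 0.0652
gripper_force: 0.0
```

Emit:
apply_moves --steps '[-4,0,0,7,-8,1,0,14,-11,4,0,21,-14.3,8,0,28,-14.3,12.4,0,35,-14.3,12.4,0,42,-14.3,12.4,0,49,-14.3,12.4,0,56]'

```text
clock: 5.68
position: [0.3841, -0.162, 0.1676]
ee_rot: [-0.002, 0.21, 0.978, 0.001]
contact_force: [0.6, 0.4, -0.0]
width: 0.0655
gripper_force: 0.0
```

Emit:
apply_moves --steps '[0,0,0,7,0,0,0,14,0,0,0,21,0,0,0,28,0,0,0,33.5,0,0,0,33.5,0,0,0,33.5,0,0,0,33.5]'

```text
clock: 6.35
position: [0.3853, -0.1636, 0.1684]
ee_rot: [-0.001, -0.076, 0.997, 0.001]
contact_force: [0.8, 0.0, -0.4]
width: 0.0655
gripper_force: 0.0
```

Run:
```python
from h import *
s=get_state();print(s['position'],s['ee_rot'],s['qpos'])
a,c=snap('wrist','w1')
cv2.imwrite('pics/w1v.png',a[:,:,::-1])
```

```text
[ 0.38533145 -0.16355893  0.1683648 ] [-8.90872512e-04 -7.62859044e-02  9.97085285e-01  7.75259057e-04] [-5.68121918e-01  8.98401434e-02  1.91277741e+00  1.85942124e-04
  1.14133098e+00 -2.29171615e+00]
```

View pics/w1v.png

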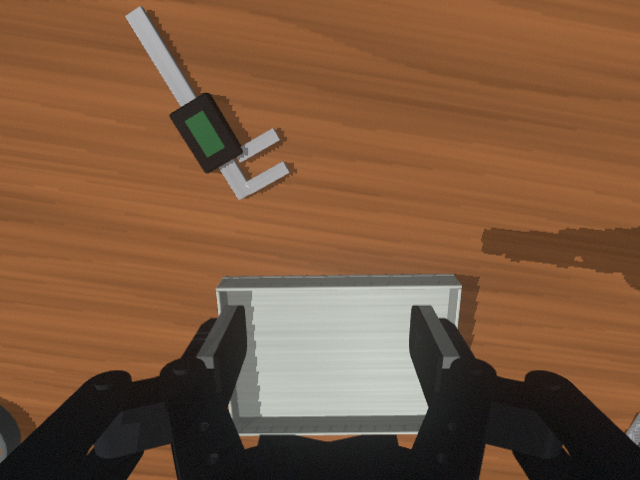

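The wrist view shows the tray's near wall at (217,288)–(461,286) and its far wall at (232,434)–(430,432), level with the camera. The caliper is well clear.

Run:
```python
from h import *
np.set_printoptions(precision=4,suppress=True)
_,c=load('w1')
for q in((217,289),(461,287),(234,434)):print(onz(c,*q,.025))
for q in((218,279),(461,275)):print('low',onz(c,*q,.0))
```

```text
[ 0.4502 -0.2442  0.025 ]
[ 0.4184 -0.0496  0.025 ]
[ 0.5943 -0.219   0.025 ]
low [ 0.4529 -0.2499  0.    ]
low [ 0.417  -0.0414  0.    ]
```

Emit:
apply_moves --steps '[0,1,-4,0,0,1,-8,0,0,1,-12,0,0,1,-15,0,0,1,-16,0,0.5,1.1,-16,0.2,1.5,1.2,-16,0.2,2.5,1.4,-16,0.2]'

```text
clock: 7.07
position: [0.413, -0.1505, 0.0102]
ee_rot: [0.001, -0.079, 0.997, -0.001]
contact_force: [0.7, 0.2, -0.1]
width: 0.0652
gripper_force: 0.0
```

Emit:
apply_moves --steps '[1,0.15,0,0,2,0.3,0,0,3,0.45,0,0,4,0.6,0,0,5,0.75,0,0,6,0.9,0,0,6.6,1,0,0,6.6,1,0,0]'

```text
clock: 7.73
position: [0.4798, -0.14, 0.0095]
ee_rot: [0.002, -0.079, 0.997, -0.0]
contact_force: [0.4, -0.5, -0.5]
width: 0.0654
gripper_force: 0.0
```

Emit:
apply_moves --steps '[-2,0,0,0,-4,-1,4,-7,-5,-2,8,-14,-6,-4,12,-21,-6,-6,15,-28,-6,-8,15,-35,-6,-10,15,-42,-6,-11,15,-49]'

```text
clock: 8.4
position: [0.4189, -0.2533, 0.161]
ee_rot: [0.004, 0.345, 0.939, -0.001]
contact_force: [0.1, 0.1, -0.5]
width: 0.0651
gripper_force: 0.0
```

Emit:
apply_moves --steps '[3,-3,0,-7,7,-4,0,-14,11,-4,0,-21,15,-4,0,-28,17.3,-4,0,-35,17.3,-4,0,-41,17.3,-4,0,-41,17.3,-4,0,-41]'

```text
clock: 9.07
position: [0.5904, -0.2898, 0.1589]
ee_rot: [0.0, 0.648, 0.762, 0.0]
contact_force: [-0.6, -0.5, -0.2]
width: 0.0653
gripper_force: 0.0
```

Run:
```python
from h import *
s=get_state();print(s['position'],s['ee_rot'])
a,c=snap('wrist','w2'); t,_=snap('top','t3')
A=np.hstack([cv2.resize(a,(480,360),interpolation=3),cv2.resize(t[120:260,260:385],(320,360))])
cv2.imwrite('pics/w2v.png',A[:,:,::-1])
```

```text
[ 0.59039031 -0.28977875  0.1588517 ] [1.24847055e-04 6.47783672e-01 7.61824290e-01 2.24391183e-04]
```

View pics/w2v.png

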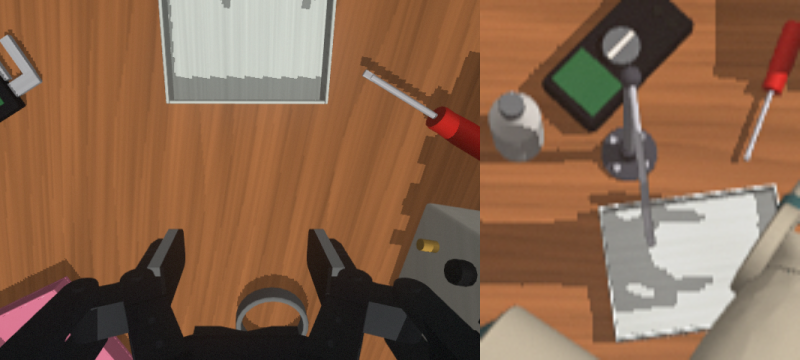

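Run:
```python
from h import *
np.set_printoptions(precision=4,suppress=True)
_,c=load('w2');_,t=load('t3')
r=[onz(c,*q,.025) for q in((222.7,137.3),(437.3,136))]
l=[onz(t,*q,.025) for q in((306.9,200.9),(314.7,251.5),(375.2,192.3))]
print(np.array(r),np.array(l),(r[0]+r[1]+l[0]+l[1])/4)
print('tip',onz(t,326.4,213.6,.286))
```

```text
[[ 0.5081 -0.2363  0.025 ]
 [ 0.6545 -0.2114  0.025 ]] [[ 0.6196 -0.0177  0.025 ]
 [ 0.4749 -0.0439  0.025 ]
 [ 0.6502 -0.2116  0.025 ]] [ 0.5643 -0.1273  0.025 ]
tip [ 0.5292 -0.0706  0.286 ]
```

Emit:
apply_moves --steps '[0,0,-4,0,0,0,-8,0,0,0,-12,0,0,0,-15,0,-0.2,1,-15,0,-0.4,2.5,-15,0,-0.7,4,-15,0,-0.8,5,-15,0]'

```text
clock: 9.83
position: [0.5825, -0.238, 0.0121]
ee_rot: [0.002, 0.649, 0.761, 0.001]
contact_force: [-0.8, 0.4, -0.2]
width: 0.0652
gripper_force: 0.0
```

Emit:
apply_moves --steps '[-0.2,1,0,0,-0.4,2,0,0,-0.5,3,0,0,-0.7,4,0,-1,-0.9,5,0,-1,-1,5.8,0,-1,-1,5.8,0,-1,-1,5.8,0,-1]'

```text
clock: 10.5
position: [0.5708, -0.1801, 0.0089]
ee_rot: [-0.002, 0.655, 0.755, 0.0]
contact_force: [0.2, 0.1, 0.6]
width: 0.0651
gripper_force: 0.0
```

Emit:
apply_moves --steps '[0.3,-3,0,0,0.5,-6,0,0,0.5,-9,3,0,0.5,-10,7,0,0.5,-10,11,0,0.5,-10,15,0,0.5,-10,17,0,0.5,-10,17,0]'

```text
clock: 11.17
position: [0.5792, -0.2831, 0.1847]
ee_rot: [0.004, 0.656, 0.755, 0.001]
contact_force: [0.1, 0.2, -0.3]
width: 0.0655
gripper_force: 0.0
```

Run:
```python
from h import *
s=get_state();print(s['position'],s['ee_rot'])
a,c=snap('wrist','w3'); t,tc=snap('top','t4')
# bright tray mask
for n,im,cc,box in(('w',a,c,(0,0,640,300)),('t',t,tc,(270,150,400,270))):
    x0,y0,x1,y1=box;h=cv2.cvtColor(im,cv2.COLOR_RGB2HSV)
    m=((h[...,1]<45)&(h[...,2]>90)).astype(np.uint8);mm=np.zeros_like(m);mm[y0:y1,x0:x1]=m[y0:y1,x0:x1]
    mm=cv2.morphologyEx(mm,cv2.MORPH_OPEN,np.ones((5,5)))
    for k in cv2.findContours(mm,0,2)[0]:
        if cv2.contourArea(k)>1500:
            p=cv2.approxPolyDP(cv2.convexHull(k),6,True)[:,0]
            print(n,cv2.contourArea(k),p.tolist(),[np.round(onz(cc,*map(float,q),.025)[:2],4).tolist() for q in p])
```

```text
[ 0.57917872 -0.28307644  0.18471447] [0.00416201 0.65568621 0.75502096 0.00127138]
w 2604.5 [[562, 264], [639, 273], [639, 299], [552, 299]] [[0.7816, -0.2934], [0.8502, -0.2922], [0.8598, -0.3156], [0.7836, -0.3261]]
w 13941.0 [[434, 0], [441, 59], [432, 69], [233, 64], [229, 0]] [[0.6307, -0.1188], [0.6439, -0.1543], [0.639, -0.1616], [0.4971, -0.1786], [0.4917, -0.1388]]
t 3371.5 [[356, 197], [359, 225], [350, 247], [292, 252], [291, 201]] [[0.6349, -0.1571], [0.554, -0.1669], [0.4904, -0.1427], [0.4717, 0.0197], [0.6181, 0.0275]]
```

Emit:
apply_moves --steps '[-4,0,4,-2,-8,1,8,-4,-12,3,11,-6,-13,7,13,-8,-13,11,14,-10,-13,15,15,-12,-13,19,16,-14,-13,23,16,-15]'

```text
clock: 11.93
position: [0.4463, -0.079, 0.335]
ee_rot: [-0.001, 0.75, 0.662, -0.0]
contact_force: [0.8, 1.0, -0.1]
width: 0.0652
gripper_force: 0.0
```

Emit:
apply_moves --steps '[0,4,0,0,0,8,0,0,0,12,0,0,1,16,0,0,3,19,0,0,5,22,0,0,7,24,0,0,8,25,0,0]'

```text
clock: 12.6
position: [0.5282, 0.1725, 0.332]
ee_rot: [-0.002, 0.747, 0.664, -0.002]
contact_force: [-0.0, -0.3, 0.3]
width: 0.0654
gripper_force: 0.0
```

Run:
```python
from h import *
s=get_state();print(s['position'],s['ee_rot'])
a,c=snap('wrist','w4'); t,tc=snap('top','t5')
A=a
cv2.imwrite('pics/w4v.png',A[:,:,::-1])
```

```text
[0.52818328 0.17254848 0.33196226] [-0.00214868  0.74740175  0.66436598 -0.00196527]
```

View pics/w4v.png

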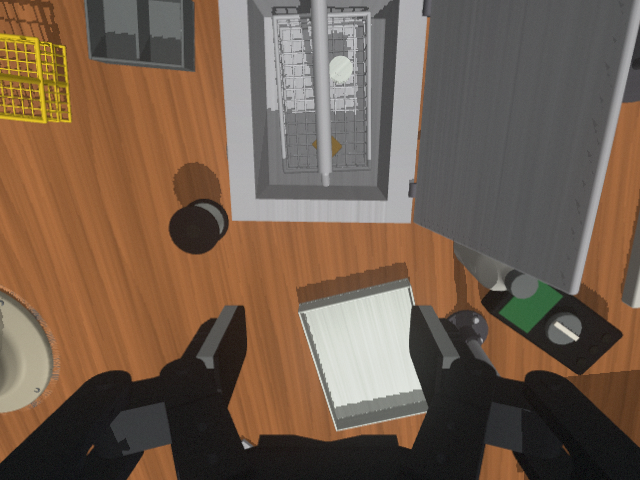

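The wrist view shows the bar running from beyond the top edge at (319,0) to its near bend at (325,178). The heatsink is at (341,68) and the heater block at (327,147), both inside the basket. The tray sits under the hook at (365,355).

Emit:
apply_moves --steps '[0,3,0,0,0,6,0,0,0,8,0,0,0,8,0,0,0,8,0,0]'

```text
clock: 13.12
position: [0.5264, 0.2489, 0.3338]
ee_rot: [-0.001, 0.748, 0.664, -0.002]
contact_force: [-0.7, -0.6, -0.2]
width: 0.0653
gripper_force: 0.0
```

Run:
```python
from h import *
np.set_printoptions(precision=4,suppress=True)
s=get_state();print(s['position'],s['ee_rot'])
b,c5=snap('wrist','w5'); a,c4=load('w4')
g4=cv2.cvtColor(a,cv2.COLOR_RGB2GRAY);g5=cv2.cvtColor(b,cv2.COLOR_RGB2GRAY)
r=cv2.matchTemplate(g5,g4[160:192,311:340],cv2.TM_CCOEFF_NORMED)
_,v,_,p=cv2.minMaxLoc(r);u=(p[0]+325-311,p[1]+176-160);print(v,u)
e=tri((c4,325,176),(c5,*u));print('near bend',e, onz(c4,325,176,.21),onz(c5,*u,.21))
# bar columns per row in w5: bright edge strip
for row in range(60,300,10):
    x=np.arange(290,345);G=g5[row,290:345].astype(float); print(row,' '.join('%d'%k for k in G[::2]))
```

```text
[0.5264 0.2489 0.3338] [-0.0006  0.7481  0.6636 -0.0022]
0.7829335331916809 (573, 374)
near bend (array([0.5552, 0.261 , 0.4219]), array([0.0261, 0.0261])) [0.5306 0.2136 0.21  ] [0.7106 0.1064 0.21  ]
60 74 72 71 76 76 75 80 79 79 82 79 76 83 77 81 78 75 78 76 77 77 81 83 79 78 76 77 75
70 157 158 155 161 159 159 158 158 158 158 137 133 134 109 103 103 98 102 101 103 96 116 114 113 115 111 110 109
80 187 185 184 186 185 185 185 182 181 181 180 185 186 125 122 121 121 118 122 124 127 179 181 183 186 183 183 178
90 183 184 184 186 183 182 183 182 181 182 181 186 185 134 120 121 122 120 121 122 126 122 179 185 183 181 180 180
100 130 135 135 138 138 85 130 134 135 137 84 83 81 83 97 83 132 134 135 84 78 78 129 134 134 127 94 128
110 182 185 185 183 184 184 182 183 184 184 192 193 106 103 101 102 105 187 190 184 93 106 115 118 125 166 172 166
120 181 176 177 176 183 178 178 159 119 122 122 114 126 124 133 123 127 176 161 172 127 121 156 161 120 124 121 130
130 182 146 120 181 183 183 182 189 183 165 166 166 160 119 125 120 104 127 167 113 137 160 172 179 178 165 125 133
140 168 169 112 
[... 1091 characters left out ...]
 118 118 119 114 119 111 146 167 176 178 172 148
240 114 118 117 102 118 111 112 113 107 95 102 115 111 108 103 120 118 117 101 102 118 105 137 160 176 179 172 152
250 103 104 105 105 107 107 105 107 106 105 107 107 107 106 107 112 108 112 111 114 110 98 133 159 173 179 173 156
260 98 96 99 97 98 98 98 96 95 98 97 97 96 96 94 94 95 94 98 97 98 90 127 155 172 178 177 159
270 97 100 98 98 98 97 97 95 97 96 94 97 96 97 96 96 96 99 100 97 97 91 122 150 170 179 178 162
280 185 181 186 182 185 183 184 180 181 184 177 184 185 184 179 180 177 183 184 190 179 181 185 164 155 166 172 185
290 185 183 184 184 183 183 182 181 180 182 177 186 187 185 179 181 180 184 186 188 181 184 186 185 181 183 184 184
```

Run:
```python
from h import *
np.set_printoptions(precision=4,suppress=True,linewidth=250)
a,c4=load('w4');b,c5=load('w5')
g4=cv2.cvtColor(a,cv2.COLOR_RGB2GRAY);g5=cv2.cvtColor(b,cv2.COLOR_RGB2GRAY)
r=cv2.matchTemplate(g5[240:310,310:365],g4[164:190,316:336],cv2.TM_CCOEFF_NORMED)
_,v,_,p=cv2.minMaxLoc(r);u=(310+p[0]+325-316,240+p[1]+176-164);print(v,u)
print(tri((c4,325,176),(c5,*u)))
T=g5[:,:]; 
for r0 in range(104,134,3): print(r0,g5[r0,322:352:2])
for r0 in range(262,292,3): print(r0,g5[r0,322:352:2])
```

```text
0.703496515750885 (339, 264)
(array([0.5301, 0.2079, 0.1679]), array([0.0007, 0.0007]))
104 [177 182 183 131 127 110 118 140 182 176 179 184 186 180 181]
107 [118 121 132 133  94 101 117 118 124 154 155 156 160 162 168]
110 [105 187 190 184  93 106 115 118 125 166 172 166 168 166 166]
113 [139 179 183 185 102 102 117 120 112 179 174 124 169 178 179]
116 [139 180 183 184 120 104 114 120 113 117 116 124 123 120 120]
119 [119 181 176 180 118 106 128 138 115 117 116 128 126 123 113]
122 [147 158 168 147 127 140 174 160 152 155 117 122 122 118 123]
125 [154 159 181 112 138 161 173 180 176 165 124 122 122 119 122]
128 [136 152 167 111 138 160 175 177 179 166 124 122 123 119 122]
131 [131 142 152 109 136 158 172 179 177 163 125 146 123 125 124]
262 [ 97  96  99  98  95  87 125 156 172 178 176 157  98  94  96]
265 [ 96  94  99  99  97  93 124 153 172 178 178 159  99  97  97]
268 [ 94  94  98  99  95  89 122 154 170 180 177 163 106  96  95]
271 [ 95  97  98  98  99  99 119 152 169 179 175 164 103  97  98]
274 [ 98  97 101  98  97  97 116 151 170 178 177 163 103  95  95]
277 [114 114 114 117 112 115 116 115 161 179 155 107 108 103 106]
280 [177 183 184 190 179 181 185 164 155 166 172 185 183 183 184]
283 [180 184 186 189 180 183 185 182 182 184 182 186 182 180 183]
286 [178 183 185 189 179 185 184 185 180 183 183 187 183 181 183]
289 [180 184 187 189 180 185 183 184 181 182 184 186 183 182 183]
```

Run:
```python
from h import *
np.set_printoptions(precision=4,suppress=True,linewidth=250)
a,c4=load('w4');b,c5=load('w5')
g4=cv2.cvtColor(a,cv2.COLOR_RGB2GRAY)
for r0 in list(range(6,14,6))+list(range(160,196,3)): print(r0,g4[r0,308:342:2])
for nm,q in(('near',(339.5,276)),('far',(336.3,122))): print(nm,onz(c5,*q,.215),onz(c5,*q,.20), )
```

```text
6 [ 70  67 117 145 164 178 180 176 161 136 100  99  99  96 126 127 125]
12 [ 72 106 113 142 162 177 179 178 162 139 121 115 121 123 128 125 131]
160 [122 119 116 117 118 111 141 163 174 175 172 154 108 115 112 117 115]
163 [118 117 117 117 118 109 141 159 174 176 173 156 106 116 109 116 117]
166 [103 113 111 112 102 105 137 161 171 176 172 157 104 108  96 121 117]
169 [120 123 121 121 121 108 137 159 171 176 173 157 114 123 122 121 122]
172 [101 102 100 104 104 105 134 155 169 178 173 147 118 117 115 116 115]
175 [116 118 117 116 117 121 120 135 166 177 149 117 117 115 117 117 115]
178 [113 120 117 114 117 119 120 125 153 165 151 120 118 115 116 115 115]
181 [113 120 116 115 117 122 120 123 154 163 154 119 119 116 117 117 115]
184 [112 115 116 113 115 118 118 115 150 161 164 115 115 113 116 116 116]
187 [97 93 95 95 96 98 96 95 94 94 93 93 95 93 94 93 94]
190 [94 95 94 95 97 96 97 95 95 98 93 95 96 93 94 94 93]
193 [94 93 96 97 96 96 96 96 97 94 94 96 96 93 93 96 93]
near [0.5309 0.2166 0.215 ] [0.5306 0.2103 0.2   ]
far [0.5406 0.3237 0.215 ] [0.5408 0.3236 0.2   ]
```

Run:
```python
from h import *
np.set_printoptions(precision=4,suppress=True,linewidth=250)
a,c4=load('w4');b,c5=load('w5')
print(tri((c4,326,173.8),(c5,339.5,276)))
_,s=load('side0')
print(tri((c5,336.3,122),(s,250+133/3,160+95/3)),tri((c5,339.5,276),(s,250+168/3,160+128/3)))
print(np.array(c5['xyz']), np.array(c4['xyz']))
```

```text
(array([0.5312, 0.2152, 0.2114]), array([0.0003, 0.0003]))
(array([0.5416, 0.3232, 0.2079]), array([0.001, 0.001])) (array([0.5312, 0.215 , 0.2116]), array([0.0004, 0.0004]))
[0.5363 0.3262 0.4758] [0.5383 0.2494 0.4742]
```

Emit:
apply_moves --steps '[1.3,3,0,1.5,1.3,5.3,-3,1.5,1.3,5.3,-7,1.5,1.3,5.3,-10,1.5,1.3,5.3,-12.5,1.5,1.3,5.3,-14.2,1.5,1.3,5.3,-14.2,1.5,1.3,5.3,-14.2,1.5]'

```text
clock: 13.83
position: [0.5401, 0.3006, 0.1929]
ee_rot: [-0.0, 0.74, 0.672, -0.001]
contact_force: [0.5, 0.2, 0.4]
width: 0.0651
gripper_force: 0.0
```

Run:
```python
from h import *
s=get_state();print(s['position'],s['ee_rot'],s['contact_force'])
```

```text
[0.54008059 0.30064504 0.1929069 ] [-2.61386984e-04  7.40225953e-01  6.72356562e-01 -1.45727762e-03] [0.48309313 0.15107229 0.4200395 ]
```

Emit:
apply_moves --steps '[0,0,0,0,0,0,0,0,0,0,0,0,0,0,0,0,0,0,0,0,0,0,0,0,0,0,0,0,0,0,0,0]' --jaw 255 --newtons 110

```text
clock: 14.5
position: [0.5405, 0.3027, 0.1949]
ee_rot: [0.0, 0.74, 0.673, 0.001]
contact_force: [-2.4, -0.4, 6.6]
width: 0.006
gripper_force: 107.7
```

Emit:
apply_moves --steps '[0,0,0,0,0,0,0,0,0,0,0.5,0,0,0,1,0,0,0,1.5,0,0,0,2,0,0,0,2,0,0,0,2,0]'

```text
clock: 15.17
position: [0.5409, 0.3024, 0.2138]
ee_rot: [0.0, 0.74, 0.673, 0.0]
contact_force: [-0.4, 0.5, -3.9]
width: 0.0066
gripper_force: 107.6
```

Emit:
apply_moves --steps '[0,0,1,0,0,0,3,0,0,0,5,0,0,0,7,0,0,0,8,0,0,0,8.8,0,0,0,8.8,0,0,0,8.8,0]'

```text
clock: 15.83
position: [0.5404, 0.3023, 0.3013]
ee_rot: [-0.0, 0.74, 0.673, -0.0]
contact_force: [-0.0, -0.3, -5.0]
width: 0.006
gripper_force: 107.9
```

Emit:
apply_moves --steps '[-0.5,-1,0,0,-1,-3,0,1,-2,-5.5,0,2,-3,-8,0,4,-4,-10.5,0,6,-5,-13,0,8,-5.5,-15,0,10,-5.5,-16,0,10]'

```text
clock: 16.5
position: [0.4827, 0.1392, 0.3007]
ee_rot: [-0.001, 0.679, 0.734, -0.002]
contact_force: [0.8, 0.0, -4.4]
width: 0.0061
gripper_force: 107.9
```

Emit:
apply_moves --steps '[0,-1,0,0,0,-3,0,1,0,-5.5,0,2,0,-8,0,3,0.3,-10.5,0,3.3,0.5,-13,0,3.3,0.6,-15,0,3.3,0.6,-16,0,3.3]'

```text
clock: 17.17
position: [0.4922, -0.02, 0.3011]
ee_rot: [0.0, 0.658, 0.753, -0.001]
contact_force: [0.4, -0.5, -4.7]
width: 0.0059
gripper_force: 108.0
```

Emit:
apply_moves --steps '[0,-0.8,0,0,0,-1.8,0,0,0,-2.4,0,0,0,-2.7,0,0,0,-2.7,0,0,0,-2.7,0,0]'

```text
clock: 17.67
position: [0.4916, -0.044, 0.3017]
ee_rot: [-0.0, 0.657, 0.754, 0.0]
contact_force: [-0.4, 0.4, -3.6]
width: 0.0061
gripper_force: 108.0
```

Run:
```python
from h import *
s=get_state();print(s['position'],s['ee_rot'],s['contact_force'],s['moment'],s['width'])
a,_=snap('side','s6'); t,_=snap('top','t6'); w,_=snap('wrist','w6')
A=np.hstack([cv2.resize(a[170:330,310:450],(400,457),interpolation=2),cv2.resize(w[:,80:500],(400,457),interpolation=2)])
cv2.imwrite('pics/s6v.png',A[:,:,::-1]);
```

```text
[ 0.4916088  -0.04403868  0.30170733] [-2.27122285e-04  6.56700281e-01  7.54151553e-01  3.52429708e-04] [-0.41073244  0.37226986 -3.57127828] [ 0.19400843  0.0144841  -0.00792958] 0.006085258695096697
```

View pics/s6v.png

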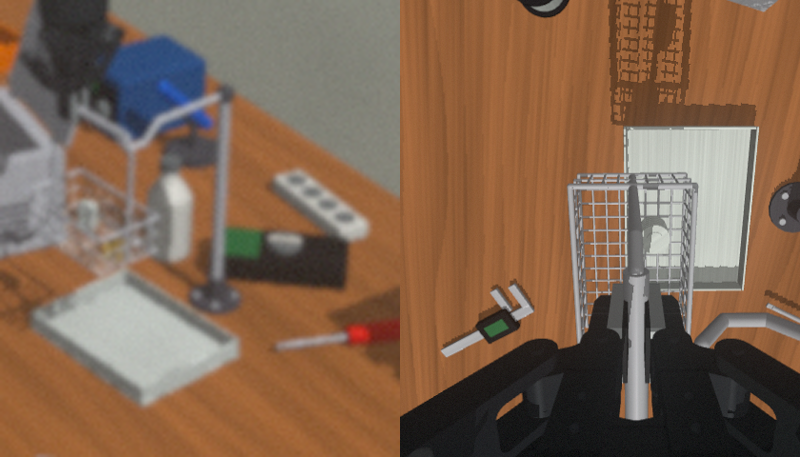

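The side view shows the basket held level with its parts in, and the -y end of its bar at crop (133,140). The wrist view shows the bar ahead of the hook tip, which is at crop (700,335).

Run:
```python
from h import *
np.set_printoptions(precision=4,suppress=True)
_,s=load('s6');_,w=load('w6');_,t=load('t6')
for z in(.317,.307,.297):print(z,proj(s,(.504,-.131,z)))
print('seen 356.6 219')
q=(80+238*1.05,415*1.05); print('bar end by wrist',tri((s,356.6,219),(w,*q)))
tip=(80+300*1.05,335*1.05); print('tip',onz(w,*tip,.284),proj(w,(.529,-.0725,.284)))
# far end bar in wrist
print('bar far bend w(634,183)',onz(w,80+234*1.05,185*1.05,.317))
```

```text
0.317 [353.5445 217.5085]
0.307 [353.5035 220.4762]
0.297 [353.4627 223.4266]
seen 356.6 219
bar end by wrist (array([ 0.5123, -0.117 ,  0.2973]), array([0.0114, 0.0114]))
tip [ 0.5276 -0.0675  0.284 ] [395.9572 360.9589]
bar far bend w(634,183) [0.4835 0.0094 0.317 ]
```

Emit:
apply_moves --steps '[0.8,0.1,0,0,2,0.3,0,0,3.3,0.4,0,0,4.6,0.6,0,0,5.5,0.7,0,0,6,0.8,0,0,6,0.8,0,0,6,0.8,0,0]'

```text
clock: 18.48
position: [0.5516, -0.0365, 0.3013]
ee_rot: [-0.001, 0.657, 0.754, -0.0]
contact_force: [-0.2, -0.4, -3.4]
width: 0.006
gripper_force: 108.0
```

Emit:
apply_moves --steps '[0,0,-0.6,0,0,0,-1.4,0,0,0,-2.2,0,0,0,-3,0,0,0,-3.6,0,0,0,-4,0,0,0,-4,0,0,0,-4,0]'

```text
clock: 19.15
position: [0.5515, -0.0367, 0.2615]
ee_rot: [-0.0, 0.657, 0.754, -0.0]
contact_force: [-0.4, 0.9, -4.8]
width: 0.006
gripper_force: 108.0
```

Run:
```python
from h import *
s=get_state();print(s['position'],s['ee_rot'],s['contact_force'],s['moment'],s['width'])
```

```text
[ 0.55154146 -0.03668228  0.26145163] [-1.52662430e-04  6.56870439e-01  7.54003445e-01 -9.22763906e-05] [-0.4141139   0.85758791 -4.84606011] [0.17701191 0.00799382 0.03397863] 0.00602686797382836
```

Still fully hanging from the fingers; I'll lower in small steps.

Emit:
apply_moves --steps '[0,0,-0.2,0,0,0,-0.4,0,0,0,-0.4,0,0,0,-0.4,0]'

```text
clock: 19.48
position: [0.5516, -0.0366, 0.2577]
ee_rot: [0.0, 0.657, 0.754, 0.0]
contact_force: [0.6, 0.2, -4.4]
width: 0.0065
gripper_force: 108.0
```

Emit:
apply_moves --steps '[0,0,-0.2,0,0,0,-0.2,0,0,0,-0.2,0,0,0,-0.2,0]'

```text
clock: 19.82
position: [0.5517, -0.0367, 0.2558]
ee_rot: [0.0, 0.657, 0.754, 0.0]
contact_force: [-0.5, -0.3, -4.2]
width: 0.0062
gripper_force: 108.0
```

Emit:
apply_moves --steps '[0,0,-0.2,0,0,0,-0.2,0,0,0,-0.2,0,0,0,-0.2,0]'

```text
clock: 20.15
position: [0.5523, -0.0367, 0.2546]
ee_rot: [0.001, 0.657, 0.754, 0.001]
contact_force: [0.1, -0.0, 1.9]
width: 0.0062
gripper_force: 108.8
```

Emit:
apply_moves --steps '[0,0,0,0,0,0,0,0,0,0,0,0,0,0,0,0,0,0,0,0,0,0,0,0,0,0,0,0,0,0,0,0]' --jaw 130

```text
clock: 20.82
position: [0.5516, -0.0367, 0.2537]
ee_rot: [-0.0, 0.657, 0.754, -0.0]
contact_force: [-0.6, 0.4, 0.1]
width: 0.0421
gripper_force: 0.0
```

Emit:
apply_moves --steps '[0,0,0.5,0,0,0,1.5,0,0,0,3,0,0,0,5,0,0,0,8,0,0,0,11,0,0,0,13,0,0,0,13,0]'

```text
clock: 21.48
position: [0.5535, -0.037, 0.39]
ee_rot: [0.005, 0.657, 0.754, 0.003]
contact_force: [-0.9, -0.5, 0.7]
width: 0.0421
gripper_force: 0.0
```

Run:
```python
from h import *
np.set_printoptions(precision=4,suppress=True,linewidth=200)
s=get_state();print(s['position'],s['contact_force'])
a,c=snap('side','s7'); w,cw=snap('wrist','w7'); b,_=load('side0'); t,ct=snap('top','t7')
# change vs start in side view near the hook, above bench
d=cv2.absdiff(a,b).max(2)[190:300,330:420]; m=(d>45).astype(np.uint8)
print('\n'.join(''.join('#' if x else '.' for x in r[::1]) for r in m[0:95:2]))
for dy in(-.063,0,.063):
    p=np.array([.5565-.14*dy,-.0695+.99*dy,.271]);print(dy,proj(c,p),proj(cw,p))
```

```text
[ 0.5535 -0.037   0.39  ] [-0.872  -0.5053  0.7277]
..........................................................................................
..........................................................................................
..........................................................................................
..........................................................................................
..........................................................................................
..........................................................................................
..........................................................................................
..........................................................................................
..........................................................................................
..........................................................................................
..........................................................................................
...............######..........................
[... 2754 characters left out ...]
...................
#########################################.................................................
#############################################.............................................
############################################.###..........................................
###################################################.......................................
################################################.#####....................................
#########################################################.................................
-0.063 [370.3458 225.9106] [325.798  353.9301]
0 [356.6894 218.4361] [325.5052 279.0826]
0.063 [343.6443 211.2992] [325.1704 193.0531]
```

The basket hangs in the hook: its bar in the side view, (345,212)–(370,226), matches the predicted (344,211)–(370,226). Next is the lid geometry from saved views.

Run:
```python
from h import *
np.set_printoptions(precision=4,suppress=True,linewidth=200)
_,c=load('w4')
for n,q,z in(('front far',(221,2),.14),('frontnear',(232,221),.14),('backnear',(411,222),.14),('hinge near',(413,190),.14),('hinge far',(427,15),.14)):print(n,onz(c,*q,z))
print('lid near free corner (575,292)',onz(c,575,292,.283))
```

```text
front far [0.4655 0.3444 0.14  ]
frontnear [0.4411 0.1739 0.14  ]
backnear [0.6001 0.1546 0.14  ]
hinge near [0.6033 0.1832 0.14  ]
hinge far [0.6208 0.3171 0.14  ]
lid near free corner (575,292) [0.6601 0.1458 0.283 ]
```

Emit:
apply_moves --steps '[2,3,2,0,4,6,2,0,6,9,2,0,8,12,2,0,10,15,1,0,12,18,0,0,14,21,-1,0,15.8,23.6,-2,0]' --jaw 255 --newtons 30

```text
clock: 22.3
position: [0.7099, 0.2015, 0.3608]
ee_rot: [-0.001, 0.656, 0.754, -0.001]
contact_force: [-0.4, -0.4, 0.4]
width: -0.0
gripper_force: 0.0
```

Run:
```python
from h import *
np.set_printoptions(precision=4,suppress=True,linewidth=200)
s=get_state();print(s['position'],s['ee_rot'],s['contact_force'],s['width'])
_,c=load('top0')
for q in((142,105),(187,105),(165,137),(165,77)):print('psu',onz(c,*q,.09))
print('iron',onz(c,210,112,.08))
```

```text
[0.7099 0.2015 0.3608] [-0.0013  0.6565  0.7544 -0.0013] [-0.4384 -0.3825  0.417 ] -1.0623541387841612e-05
psu [0.8692 0.4545 0.09  ]
psu [0.8722 0.3271 0.09  ]
psu [0.7766 0.3827 0.09  ]
psu [0.9545 0.3952 0.09  ]
iron [0.8569 0.2628 0.08  ]
```

Emit:
apply_moves --steps '[0,0,-3,0,0,0,-6,0,0,0,-8.5,0,0,0,-9.8,0,0,0,-9.8,0]'

```text
clock: 22.72
position: [0.7068, 0.199, 0.2589]
ee_rot: [-0.004, 0.657, 0.754, -0.005]
contact_force: [-0.2, 0.1, -0.2]
width: -0.0003
gripper_force: 0.0
```

Emit:
apply_moves --steps '[-1.7,0.2,0,0,-3.4,0.5,0,0,-5.8,0.8,0.9,0,-8.3,1.1,1.8,0,-11,1.4,1.8,0,-13.6,1.8,1.6,0,-13.6,1.8,1.6,0]'

```text
clock: 23.3
position: [0.5686, 0.218, 0.283]
ee_rot: [-0.001, 0.656, 0.755, -0.001]
contact_force: [-0.6, 0.6, -0.7]
width: -0.0003
gripper_force: 0.0
```

Emit:
apply_moves --steps '[-2,0.3,-0.8,0,-4,0.5,-1.7,0,-5.8,0.8,-3.2,0,-7.4,1,-4.7,0,-8.6,1.2,-6.7,0,-9.8,1.3,-8.7,0,-10.3,1.4,-11,0,-10.7,1.4,-13.2,0]'

```text
clock: 23.97
position: [0.4666, 0.2317, 0.1497]
ee_rot: [0.0, 0.657, 0.754, 0.001]
contact_force: [0.9, 0.5, 0.8]
width: 0.0001
gripper_force: 0.4
```

Run:
```python
from h import *
s=get_state();print(s['position'],s['contact_force'],s['moment'])
```

```text
[0.46664801 0.2316725  0.14974725] [0.93027153 0.54219224 0.82757363] [ 0.00917955 -0.08646036 -0.02588953]
```

Emit:
apply_moves --steps '[0,0,-0.3,0,0,0,-0.3,0,0,0,-0.3,0,0,0,-0.3,0]'

```text
clock: 24.3
position: [0.4673, 0.2314, 0.1471]
ee_rot: [0.0, 0.657, 0.754, 0.0]
contact_force: [0.5, 0.7, 0.1]
width: -0.0
gripper_force: 0.2
```

Emit:
apply_moves --steps '[0,0,-0.2,0,0,0,-0.2,0,0,0,-0.2,0,0,0,-0.2,0]'

```text
clock: 24.63
position: [0.4673, 0.2314, 0.1469]
ee_rot: [0.001, 0.657, 0.754, 0.001]
contact_force: [-3.8, -0.9, 11.5]
width: -0.0
gripper_force: 6.0
```

Lid is on the rim: 11.5 N at z 0.147, the shut height. Retracting and checking.

Emit:
apply_moves --steps '[0,0,1,0,0,0,4,0,0,0,8,0,-2,2,12,0,-6,4,14,0,-10,6,14,0,-14,8,14,0,-15,8,14,0]'

```text
clock: 25.3
position: [0.3143, 0.3129, 0.286]
ee_rot: [-0.001, 0.657, 0.754, 0.001]
contact_force: [0.1, -0.5, -0.6]
width: -0.0002
gripper_force: 0.0
```

Run:
```python
from h import *
np.set_printoptions(precision=3,suppress=True,linewidth=200)
s=get_state();print(s['clock'],s['position'],s['contact_force'])
a,c=snap('side','s9');t,ct=snap('top','t9');p,_=load('s7');q,_=load('t7')
d=cv2.absdiff(a,p).max(2); print('hook/tray area change side',(d[195:360,335:440]>45).sum(),'lid zone',(d[160:260,270:350]>45).sum())
d=cv2.absdiff(t,q).max(2); print('top tray zone',(d[150:260,285:380]>45).sum())
# lid colour where shut lid corners should be (z .147) vs. its old raised place
ex=np.array([.9916,-.13]);ey=np.array([.13,.9916])
for u,v in((-.15,-.09),(-.15,.09),(-.02,.09),(-.02,-.09),(-.06,-.03),(-.06,.05),(-.125,0)):
    w=np.array([.613,.253])+u*ex+v*ey; k=proj(ct,(*w,.147)).round().astype(int); print(u,v,k,t[k[1],k[0]])
k=proj(ct,(.66,.25,.25)).round().astype(int);print('old lid place',k,t[k[1],k[0]],load('top0')[0][k[1],k[0]])
# bystander check: bench-area diff of top vs start, outside arm/tray/hook zones
b,_=load('top0'); d=(cv2.absdiff(t,b).max(2)>50)
for n,(x0,y0,x1,y1) in dict(meter=(285,112,345,170),driver=(360,125,390,185),caliper=(365,285,415,335),tape=(448,178,486,212),bottle=(262,150,286,182),spool=(232,275,258,300),bin=(148,270,186,314)).items():print(n,d[y0:y1,x0:x1].mean().round(3))
```

```text
25.3 [0.314 0.313 0.286] [ 0.08  -0.526 -0.552]
hook/tray area change side 108 lid zone 1833
top tray zone 2643
-0.15 -0.09 [227 251] [188 183 187]
-0.15 0.09 [160 240] [191 185 190]
-0.02 0.09 [170 192] [188 184 187]
-0.02 -0.09 [236 203] [183 177 182]
-0.06 -0.03 [211 214] [193 188 191]
-0.06 0.05 [182 209] [189 185 187]
-0.125 0 [195 236] [49 46 45]
old lid place [199 162] [156 101  61] [103 100 101]
meter 0.0
driver 0.0
caliper 0.0
tape 0.0
bottle 0.0
spool 0.0
bin 0.257
```

```bash
python3 -c "
from rig import *
print(sign_off())"
```

```text
the job is handed in; nothing more can be done
None
```

I handed the job in at about 25 s of the 72 s allowed. In my last checks the tray was centred under the hook, the basket hung in it with both parts, and the lid was shut; the bystanders hadn't moved, except that the arm blocked my view of the parts bin. The sign-off returned no verdict.

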